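Set the register template in the checking frame

TASK

Take the windowed register template out of the wooden rack and set it in the aluminium checking frame: the keepers at the top of the frame's posts are in the way from above, so lean the template towards the front, put its lower edge into the slot, swing it upright under the keepers and let it down to the floor of the slot. Then slide it along gently to the left until you feel it touch the stop block, and leave it standing there, upright and fully home; leave the two spare plates in the rack and the white jar where they are.

Things in the scene. Friction and masses are not known exactly. Their poses are not given: they have to be found in the camera images.
- template_mid (a point): The register template: aluminium plate 8 mm thick (its x), 140 mm wide (its y), 110 mm high to its shoulders, with a 70 x 50 mm window and a grip tab on its top edge, 155 mm high in all; about 0.25 kg, alike from both sides. It stands upright in one of the rack's three slots. This point is its centre, 77.5 mm above its lower edge; z up along the plate.
- template_tab (a point): Centre of the template's grip tab, the place to grip it: mid-width, 132.5 mm above the lower edge. The tab is 12 mm thick (x), 50 mm wide (y) and 45 mm high and stands on the shoulders, its centre 22.5 mm above them.
- rack_mid (a point): The wooden storage rack, fixed to the table, 122 x 176 mm and 32 mm high. This point is the centre of its top. Three upright slots run along its y, 41 mm apart in its x, each 12 mm wide and 22 mm deep (floor 10 mm above the table).
- spare_a_mid (a point): A plain spare plate without tab or window, 8 x 140 x 70 mm, standing in another slot of the rack; this point is its centre.
- spare_b_mid (a point): The other plain spare plate, same size, in the remaining slot; this point is its centre.
- frame_slot (a point): The aluminium checking frame, fixed to the table, front towards the robot: centre of its slot's floor, 10 mm above the table. x points to the frame's back, y along the slot, z up. The slot is 10.5 mm wide (x), 20 mm deep and 170 mm long between end cheeks 41 mm high; its rear wall is 24 mm high. Seated, the template stands on this floor.
- frame_guide (a point): Middle of the upper edge of the frame's sloped guide, 40 mm above the slot floor and 19 mm in front of the slot's middle. The guide slopes down and back, 33 degrees from upright, to the slot's front edge, and leads a plate's lower edge into the slot. Same axes as frame_slot.
- frame_keepers (a point): Point midway between the frame's two keepers, level with their undersides: 136 mm above the slot floor, over the slot's middle. The posts are 14 mm wide, at y = +62 and -62 mm, front faces 5.25 mm behind the slot's middle; each keeper, 10 mm thick, reaches forward from its post to 26 mm in front of the slot's middle. Between them, 110 mm, the way is free.
- stop_face (a point): Middle of the face of the dark steel stop block that stands fixed in the left (+y) end of the frame's slot, 62 mm high from the slot floor; this point is 31 mm up. Its set place along the slot varies: the face lies 72 to 82 mm from the slot's middle and looks along -y of this point, to the right. The template's left edge is to touch it lightly (a few newtons); x and z as frame_slot.
- jar_mid (a point): White ink jar, 58 mm across and 62 mm high, standing between rack and frame; this point is half-way up.

How it is judged (in metres and radians):
On the way:
1. the template, upright and down in the slot, touches the stop block (z of template_mid in the frame of frame_slot between 0.072 and 0.0825 m and x of template_mid in the frame of frame_slot between -0.016 and 0.016 m and y of template_mid in the frame of stop_face between -0.073 and -0.066 m and angle between template_mid's own z axis and vertical below 0.14 rad and contact force between template and stop above 0.5 N), for 0.02 s.
At the end, for the whole second after the job is handed in: The template stands at rest in the slot of the frame, under the keepers: its centre within 5 mm of the fully seated height, within 16 mm of the slot's middle across it, its left edge within 3 mm of the stop block, leaning less than 8 degrees (z of template_mid in the frame of frame_slot between 0.072 and 0.0825 m and x of template_mid in the frame of frame_slot between -0.016 and 0.016 m and y of template_mid in the frame of stop_face between -0.073 and -0.066 m and angle between template_mid's own z axis and vertical below 0.14 rad and linear speed of template below 0.02 m/s); the robot touches nothing.
It fails at once if the template pressed on the stop block with over 30 N (contact force between template and stop above 30 N).
It fails at once if a spare plate moved by more than 25 mm (distance of any of spare_a_mid, spare_b_mid from where it was at the start of the episode above 0.025 m).
It fails at once if the white jar moved by more than 25 mm (distance of jar_mid from where it was at the start of the episode above 0.025 m).
It also fails if it takes over 59 s, if anything falls off the work surface, if the arm or the gripper's body presses on something with over 40 N, if the wrist force passes 120 N, or if a joint passes its speed limit or range.

ROBOT

A 6-joint arm with a two-finger parallel gripper is mounted at the origin on a cart in front of the work surface, level with it; the furniture and walls round the work are solid. World frame = base frame: x ahead of the robot, y to its left, z up, the work surface at z = 0. Lengths are in mm, angles in rad, forces in N, time in s.
With the tool pointing down it reaches from about 350 to 875 mm from the base axis. Payload 4.2 kg.
Tool frame: the origin (TCP) lies on the mounting face of the last link; the fingertips stand 173 mm ahead of it and the grasp point (between the pads) lies grip_point_offset ahead of it (grip_point_offset is the distance from the TCP to the grasp point, in mm); z points along the fingers, y is the line along which they close (so a half turn about z gives the same grasp; the last joint's range is limited). The gripper opens to 85 mm and grips with 20 to 120 N. Pads are 22 mm wide; open, the fingers measure 114 mm over their backs; the gripper's body (76 mm by 85 mm) begins 54 mm behind the grasp point. The pads swing forward as they close: fully open they stand 13 mm farther back than shut.
Start: joints at [-0.89, 0.385, 0.008, 0, -1.194, -0.259], TCP at [255.89, -570.193, 404.712] pointing down, gripper open.
Joint ranges: [-3.14, 3.14], [-1.21, 2.06], [-1.07, 1.41], [-3.16, 2.05], [-2.99, -0.16], [-3.1, 3.1]. Speed limits (rad/s): [2.79, 2.79, 3.14, 3.14, 3.14, 3.14].

INTERFACE

Orientations are given as a unit quaternion [x, y, z, w].
In Python, from bench import read_state, get_image, job_done, recognise, place_of, grip_point_offset gives the robot as it stands. The module is installed in compiled form; this text tells all that it offers.
- The arm moves only by the tool carry_out, never from a script. Its arguments are lists of equal length, an entry for each row: "slide": the shift along the tool's x, y, z in m, a list of three; "roll": the turn about the tool's z in degrees; "claw": the finger opening in m, from 0 to 0.0854. A call has 1 to 8 rows; each row is the pose to reach, as a shift and turn from the pose commanded when the call began, along the tool's axes at that moment; what a row does not reach only later rows make up. A row lasts 1/8 s, in which the tool goes at most 62.5 mm and 10.7 degrees, less where a joint would pass 70% of its speed; a pose out of reach is approached as far as the arm can. A call with a gripper value outside its range is refused whole. The fingers move at their own pace and stop on an object; the grip force is fixed at half the most. Time passes only in rows, so rows that repeat a pose let the fingers close. It gives the time, the measured TCP pose, the force, the opening and the grip force at its end, in the units of the state.
- read_state(): the state, without advancing time (a new reading comes with each control period).
- get_image(name): name is "scene" or "top" or "wrist"; returns a dict with "img" (400x640x3 uint8, red, green, blue), "z_map" (400x640 float32, mm along the optical axis (not along the pixel's ray), 0 where there is no reading), "mtx" (3x3 intrinsics, pixels), "k1" (the pictures are not rectified: a ray, as slopes to the right and down, at radius r is drawn at 1 + k1 r^2 times it, then the intrinsics apply), "world_from_camera" (4x4, takes a point from camera to world coordinates); the wrist camera has in their place "T_tool_cam" (4x4, takes a point from camera to tool coordinates, whose origin is the TCP and whose axes are the flange's). Camera axes: x right, y up, looking along -z (the intrinsics and any distortion apply to the point x, -y, -z); pixel columns grow to the right and rows downward; lengths in mm; the calibration is good to about 2 mm. A picture is of the moment at which its call begins: read the wrist's pose just before it.
- job_done(): hands the job in; it is judged then, once.
Trained networks look in a picture, given as the dict that the camera call returned (one of the last four; its "shot" number tells which), for a name from the list of things; names that differ only in an ending like _2 or _b are one class to them, and where a whole thing is asked for, a point or a joint stands for the part that bears it (a point fixed in the world has none). Each returns a list of dicts, best first, with "conf" (0 to 1); they miss things now and then, are a little off and sometimes report something else, mostly with a low value. They report only what shows in the picture. A call takes as long as a camera call.
- recognise(picture, thing): "at" ([column, row] in pixels, amid what is visible of it).
- place_of(picture, thing): "at" ([column, row] in pixels: a listed point, or the origin of a listed thing).
The state is a dict: "clock": time; "joints": joint angles; "joint_vel": joint speeds; "joint_efforts": joint torques, N m; "position": TCP position; "ee_rot": TCP orientation; "contact_force": force on the tool from outside, world axes, zero at the start; "wrist_torque": the same for the moment, N m; "gripper_width": finger opening in mm; "grasp_force": force on a finger pad.
Only numpy, scipy, OpenCV 4.12 (cv2) and the standard library are available. Lean on these libraries where they do the work, as an engineer would, in place of code of your own. Each camera call takes 0.05 s, during which the arm holds its last target. There are 200 camera calls.

## Working session

There is one attempt and no reset: what is moved stays moved. The work goes in short steps, Python scripts to look and compute and a tool call to move; the robot and the scene stay as the last step left them, time stands still between calls to the robot, and variables do not carry over. Pictures are saved under pics/ and viewed, at most 10 in all, crops included, and the job is handed in when it is done.

Besides the shell and the picture viewer there is one more tool, called by a JSON object that holds its "fn" and its "kwargs". carry_out: Moves the arm, as the interface text tells. Its arguments: {"type":"object","properties":{"slide":{"type":"array"},"roll":{"type":"array"},"claw":{"type":"array"}},"required":["slide","roll","claw"]}

```bash
mkdir -p pics
cat > h.py <<'E'
import numpy as np, cv2
from scipy.spatial.transform import Rotation as R
from bench import *
def pose():
    s=read_state(); T=np.eye(4); T[:3,:3]=R.from_quat(s["ee_rot"]).as_matrix(); T[:3,3]=s["position"]; return T,s
def shot(name):
    T,s=pose(); p=get_image(name)
    p["W"]=p["world_from_camera"] if "world_from_camera" in p else T@p["T_tool_cam"]
    return p
def ray(p,uv):
    K=np.array(p["mtx"]); d=np.array([(uv[0]-K[0,2])/K[0,0],(uv[1]-K[1,2])/K[1,1]]); u=d.copy()
    for _ in range(20): u=d/(1+p["k1"]*(u@u))
    return np.array([u[0],-u[1],-1.])
def atz(p,uv,z):
    W=np.array(p["W"]); d=W[:3,:3]@ray(p,uv); o=W[:3,3]; return o+d*(z-o[2])/d[2]
def depth(p,uv):
    c,r=int(round(uv[0])),int(round(uv[1])); z=np.array(p["z_map"])[max(r-1,0):r+2,max(c-1,0):c+2]; z=z[z>0]
    if len(z)==0: return None
    W=np.array(p["W"]); return W[:3,:3]@(ray(p,uv)*np.median(z))+W[:3,3]
def cloud(p):
    K=np.array(p["mtx"]); z=np.array(p["z_map"]); h,w=z.shape
    v,u=np.mgrid[0:h,0:w]; d=np.stack([(u-K[0,2])/K[0,0],(v-K[1,2])/K[1,1]],-1); x=d.copy()
    for _ in range(20): x=d/(1+p["k1"]*(x**2).sum(-1,keepdims=True))
    c=np.stack([x[...,0]*z,-x[...,1]*z,-z],-1); W=np.array(p["W"])
    P=c@W[:3,:3].T+W[:3,3]; P[z<=0]=np.nan; return P
def save(p,n): cv2.imwrite("pics/"+n,cv2.cvtColor(np.array(p["img"]),cv2.COLOR_RGB2BGR))
E
python3 - <<'E'
from h import *
print(grip_point_offset, read_state()["ee_rot"])
Z=dict(template_mid=87.5,template_tab=142.5,rack_mid=32,spare_a_mid=45,frame_slot=10,frame_guide=50,frame_keepers=146,stop_face=41,jar_mid=31)
np.set_printoptions(precision=1,suppress=True)
for n in ["scene","top"]:
    p=shot(n); save(p,n+".png"); print(n,np.array(p["W"])[:3])
    for t,z in Z.items():
        for d in place_of(p,t)[:3 if 'spare' in t else 1]:
            print(t,round(d["conf"],2),np.array(d["at"]),atz(p,d["at"],z),depth(p,d["at"]))
E
```

```text
154.70000000000002 [-2.09266045e-01  9.77858122e-01  1.06611544e-03 -2.80366762e-04]
scene [[ -0.6   0.6  -0.6 -19.4]
 [ -0.8  -0.4   0.4 317. ]
 [  0.    0.7   0.7 835.3]]
template_mid 0.8 [432.1 181.4] [ 490.5 -344.6   87.5] [ 529.  -394.6   31. ]
template_tab 0.8 [437.1 162.6] [ 493.2 -348.9  142.5] [ 494.5 -350.5  140.8]
rack_mid 0.6 [413.2 186.8] [ 539.7 -340.    32. ] [ 488.6 -280.   105.4]
frame_slot 0.78 [256.4 278.8] [524.6 115.9  10. ] [512.1 120.6  29. ]
frame_guide 0.77 [257.4 274.8] [505.9 119.3  50. ] [506.8 119.   48.5]
frame_keepers 0.7 [341.5 241.8] [420.6 -28.3 146. ] [473.6 -69.9  63. ]
stop_face 0.6 [218.3 281.3] [541.8 191.5  41. ] [549.  189.9  30.8]
jar_mid 0.59 [341.5 243.7] [489.5 -82.8  31. ] [470.2 -67.6  61.6]
top [[  -0.     1.    -0.1  450.3]
 [  -1.    -0.    -0.   -50.2]
 [  -0.     0.1    1.  1281.1]]
template_mid 0.73 [445.2 215.2] [ 499.3 -346.2   87.5] [ 496.1 -327.1  164.7]
template_tab 0.55 [451.4 217. ] [ 492.6 -346.5  142.5] [ 496.7 -374.9   33.7]
rack_mid 0.83 [433.1 202. ] [ 535.1 -330.9   32. ] [ 535.  -330.5   34. ]
spare_a_mid 0.56 [435.1 200. ] [ 539.  -333.1   45. ] [ 536.7 -325.5   78.2]
spare_a_mid 0.52 [439.7 180.4] [ 587.4 -346.3   45. ] [ 583.5 -337.9   80. ]
frame_slot 0.87 [254.7 205.4] [537.2 116.5  10. ] [535.6 113.4  33.3]
frame_guide 0.97 [250.  215.3] [510.3 123.   50. ] [510.4 123.3  47.9]
frame_keepers 0.79 [244.6 207. ] [524.7 121.5 146. ] [533.6 142.   10.9]
stop_face 0.64 [220.9 201.8] [545.7 196.   41. ] [536.9 173.5 154.8]
jar_mid 0.96 [333.4 220.9] [493.1 -81.5  31. ] [492.1 -80.7  61.4]
```

View pics/scene.png

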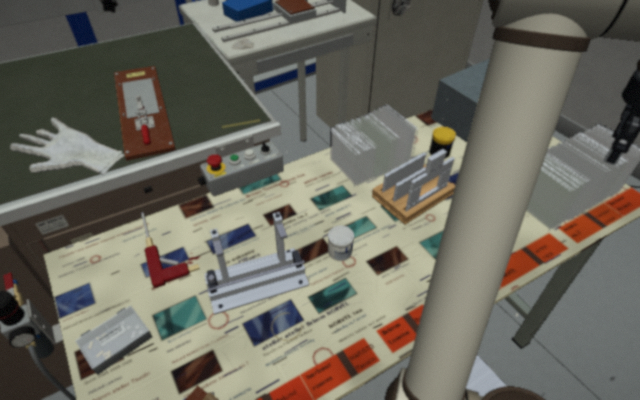

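View pics/top.png

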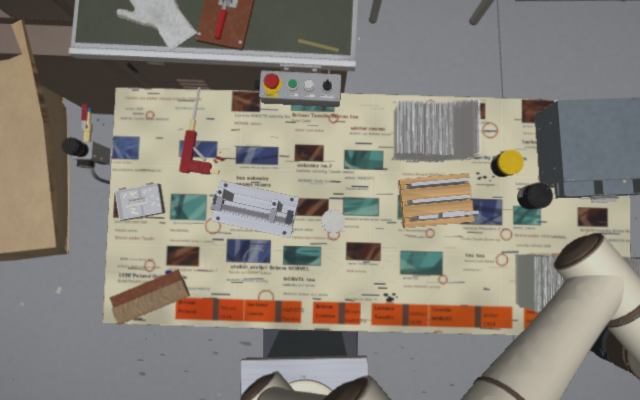

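The scene shows the template with window in the rack's front slot (about 435,180), and the frame with stop at the left (about 218,281). The top view shows the rack at (437,200), the frame at (255,208) and the jar at (333,221). Next I'll measure the yaws from depth.

Run:
```python
from h import *
np.set_printoptions(precision=1,suppress=True)
p=shot("top"); P=cloud(p).reshape(-1,3)
def box(n,lo,hi,c,r):
    q=P[(P[:,2]>lo)&(P[:,2]<hi)&(np.hypot(P[:,0]-c[0],P[:,1]-c[1])<r)]
    b=cv2.minAreaRect(q[:,:2].astype(np.float32)); print(n,len(q),b,q.mean(0))
box("rack",26,38,(535,-335),125)
box("rackAll",20,60,(535,-335),125)
box("spares",65,95,(560,-335),110)
box("templ",95,119,(495,-345),110)
box("tab",150,172,(495,-345),110)
box("guide",44,54,(510,120),110)
box("frameAll",6,60,(535,120),125)
box("keep",140,175,(530,120),120)
box("jar",50,75,(492,-81),40)
```

```text
rack 2431 ((565.4149169921875, -338.6312255859375), (172.938232421875, 177.88133239746094), 3.9521920680999756) [ 540.6 -336.8   31.9]
rackAll 2713 ((565.46630859375, -338.627685546875), (173.0413360595703, 177.88133239746094), 3.9521915912628174) [ 544.3 -335.6   32.6]
spares 576 ((581.2576904296875, -338.0987548828125), (174.30018615722656, 141.3308563232422), 3.1377649307250977) [ 577.5 -335.9   79.6]
templ 50 ((499.23870849609375, -344.4837646484375), (7.979177474975586, 138.3525848388672), 4.148705005645752) [ 498.2 -331.6  114.8]
tab 130 ((499.2731018066406, -345.0668029785156), (11.939099311828613, 49.43881607055664), 4.283172607421875) [ 498.9 -343.2  163.9]
guide 270 ((530.088623046875, 116.82662200927734), (206.19876098632812, 46.34825134277344), 76.70113372802734) [511.4  98.4  48.7]
frameAll 2887 ((533.4229736328125, 118.60768127441406), (227.89187622070312, 227.28094482421875), 18.603410720825195) [526.2 112.   20.7]
keep 318 ((529.0237426757812, 117.04568481445312), (139.4609832763672, 50.619449615478516), 76.49185943603516) [530.4 118.6 160.5]
jar 434 ((493.1850891113281, -78.53404998779297), (54.89999008178711, 55.0608024597168), 43.6338996887207) [493.2 -79.   62.2]
```

{"fn": "carry_out", "kwargs": {"slide": [[-0.053,0.018,0],[-0.106,0.036,0],[-0.159,0.054,0],[-0.212,0.072,0],[-0.265,0.09,0],[-0.314,0.106,0],[-0.314,0.106,0]], "roll": [10,20,20,20,20,20,20], "claw": [0.0854,0.0854,0.0854,0.0854,0.0854,0.0854,0.0854]}}

```text
clock: 1.92
position: [501.3, -342.6, 404.5]
ee_rot: [-0.039, 0.999, 0.0, 0.0]
contact_force: [-0.0, 0.4, 0.1]
gripper_width: 85.6
grasp_force: 0.0
```

Run:
```python
from h import *
np.set_printoptions(precision=2,suppress=True)
T,s=pose(); print(T, s["clock"])
p=shot("wrist"); save(p,"w1.png"); P=cloud(p).reshape(-1,3)
def box(n,lo,hi,c,r):
    q=P[(P[:,2]>lo)&(P[:,2]<hi)&(np.hypot(P[:,0]-c[0],P[:,1]-c[1])<r)]
    if len(q)>5:
        b=cv2.minAreaRect(q[:,:2].astype(np.float32)); print(n,len(q),b,q.mean(0), "tool", np.linalg.inv(T)@np.r_[q.mean(0),1])
box("templ",100,128,(499,-345),90)
box("tab",158,172,(499,-345),60)
box("rack",27,36,(540,-337),125)
box("spares",70,88,(560,-335),110)
for t,z in dict(template_tab=142.5,template_mid=87.5).items():
    for d in place_of(p,t)[:1]: print(t,d,atz(p,d["at"],z))
```

```text
[[  -1.     -0.08    0.    501.33]
 [  -0.08    1.      0.   -342.58]
 [  -0.      0.     -1.    404.48]
 [   0.      0.      0.      1.  ]] 1.925
templ 1777 ((497.91107177734375, -345.7022399902344), (10.622833251953125, 140.20254516601562), 4.15490198135376) [ 496.86 -346.86  116.05] tool [  4.87  -3.94 288.43   1.  ]
tab 1224 ((498.6468505859375, -345.83673095703125), (12.09366226196289, 49.712066650390625), 4.334344387054443) [ 497.69 -345.75  165.28] tool [  3.95  -2.89 239.2    1.  ]
rack 5748 ((570.7281494140625, -338.65411376953125), (184.85775756835938, 176.73870849609375), 4.059659004211426) [ 533.74 -339.95   32.45] tool [-32.4    0.09 372.04   1.  ]
spares 3963 ((582.03173828125, -337.5321044921875), (176.20040893554688, 141.84494018554688), 4.338029861450195) [ 578.87 -337.06   79.34] tool [-77.64  -0.52 325.17   1.  ]
template_tab {'at': [321.0, 197.7], 'conf': 0.75} [ 497.25 -345.5   142.5 ]
template_mid {'at': [322.2, 183.1], 'conf': 0.59} [ 499.31 -344.81   87.5 ]
```

View pics/w1.png

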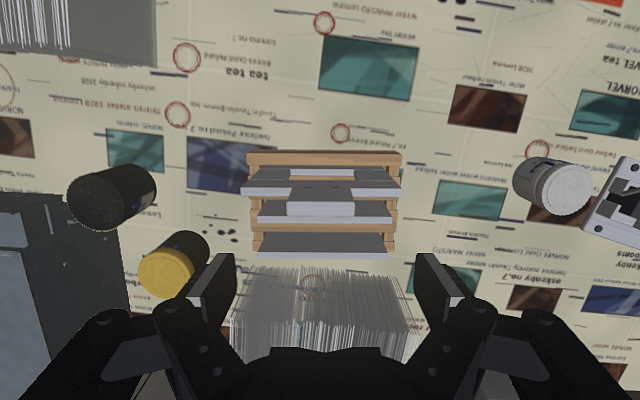

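{"fn": "carry_out", "kwargs": {"slide": [[0.003,-0.003,0.04],[0.003,-0.003,0.08],[0.003,-0.003,0.106],[0.003,-0.003,0.106],[0.003,-0.003,0.106],[0.003,-0.003,0.106],[0.003,-0.003,0.106],[0.003,-0.003,0.106]], "roll": [0,0,0,0,0,0,0,0], "claw": [0.0854,0.0854,0.0854,0.0854,0.04,0.04,0.04,0.04]}}

```text
clock: 3.08
position: [496.6, -348.2, 300.4]
ee_rot: [-0.037, 0.999, -0.001, 0.001]
contact_force: [0.3, 1.8, 5.6]
gripper_width: 49.3
grasp_force: 63.2
```

{"fn": "carry_out", "kwargs": {"slide": [[0,0,-0.008],[0,0,-0.016],[0,0,-0.016],[0,0,-0.016]], "roll": [0,0,0,0], "claw": [0.04,0.04,0.04,0.04]}}

```text
clock: 3.58
position: [496.1, -348.1, 314.3]
ee_rot: [-0.036, 0.999, 0.0, -0.0]
contact_force: [-0.4, -0.1, -2.1]
gripper_width: 48.8
grasp_force: 62.5
```

```bash
cat >> h.py <<'E'
def plate(p,T,lo=0,show=True):
    """cloud points within 80mm of tool axis, in tool-aligned frame relative to grasp point: f=front(tool x), l=left, u=up"""
    Q=cloud(p).reshape(-1,3); Q=Q[~np.isnan(Q[:,0])]
    q=(Q-T[:3,3])@T[:3,:3]; q[:,2]=154.7-q[:,2]
    return q
E
python3 - <<'E'
from h import *
np.set_printoptions(precision=1,suppress=True)
T,s=pose(); print(s["position"],s["contact_force"],s["gripper_width"])
p=shot("wrist"); q=plate(p,T)
for lo,hi in [(-140,-110),(-80,-50),(-30,-20),(-24,-14),(10,30)]:
    m=(q[:,2]>lo)&(q[:,2]<hi)&(abs(q[:,0])<90)&(abs(q[:,1])<(22 if lo>0 else 75))
    if m.sum()>3: print(lo,m.sum(),q[m].mean(0),q[m].min(0),q[m].max(0))
E
```

```text
[ 496.1 -348.1  314.3] [-0.4 -0.1 -2.1] 48.756641235525095
-140 6072 [   1.     0.3 -126. ] [ -29.1  -75.  -139.9] [  17.2   74.9 -110. ]
-80 2281 [ -6.6   4.4 -64.6] [-89.6 -68.2 -80. ] [  2.4  75.  -50. ]
-30 2407 [ -0.5   2.9 -25. ] [ -6.9 -69.1 -30. ] [  4.2  70.3 -20. ]
-24 1422 [  0.6  23.7 -20.6] [ -6.9 -68.  -24. ] [  5.4  70.3 -14. ]
10 4186 [-0.1  0.  18.9] [ -9. -22.  10.] [ 4.3 22.  23.2]
```

{"fn": "carry_out", "kwargs": {"slide": [[0.011,0,0.0015],[0.02,0,0.002],[0.029,0,0.0035],[0.037,0,0.0055],[0.046,0,0.008],[0.054,0,0.011],[0.0585,0,0.0125],[0.0585,0,0.0125]], "roll": [0,0,0,0,0,0,0,0], "claw": [0.04,0.04,0.04,0.04,0.04,0.04,0.04,0.04]}}

```text
clock: 4.62
position: [438.1, -352.4, 302.8]
ee_rot: [-0.037, 0.999, -0.001, 0.001]
contact_force: [3.8, 1.5, -0.9]
gripper_width: 49.2
grasp_force: 63.2
```

```bash
cat >> h.py <<'E'
def lean(p,T):
    q=plate(p,T)
    # tab top strip and shoulders strip, mid-plane estimate
    m=(q[:,2]>8)&(q[:,2]<32)&(abs(q[:,1])<20)&(abs(q[:,0])<40); a=q[m]
    m=(q[:,2]>-45)&(q[:,2]<-8)&(abs(q[:,1])>45)&(abs(q[:,1])<68)&(abs(q[:,0])<40); b=q[m]
    for n,c in (("tab",a),("shoulder",b)):
        if len(c)>5: print(n,len(c),"mean",c.mean(0).round(1),"p2",np.percentile(c,2,axis=0).round(1),"p98",np.percentile(c,98,axis=0).round(1))
    if len(b)>50:
        # plane of template lower visible faces
        m=(q[:,2]>-125)&(q[:,2]<20)&(abs(q[:,1])<68)&(abs(q[:,0])<70); c=q[m]
        best=(0,)
        rng=np.random.default_rng(0)
        for _ in range(400):
            i=rng.choice(len(c),3,replace=False); n=np.cross(c[i[1]]-c[i[0]],c[i[2]]-c[i[0]]); L=np.linalg.norm(n)
            if L<500: continue
            n/=L
            if abs(n[2])>0.7: continue
            k=abs((c-c[i[0]])@n)<1.0
            if k.sum()>best[0]: best=(k.sum(),n*np.sign(n[0]),c[i[0]])
        if best[0]: print("plane",best[0],len(c),best[1].round(3),"lean deg",np.degrees(np.arctan2(best[1][2],best[1][0])).round(1))
E
python3 - <<'E'
from h import *
T,s=pose(); print(s["position"],s["contact_force"],s["gripper_width"])
p=shot("wrist"); save(p,"w2.png"); lean(p,T)
E
```

```text
[ 438.14190038 -352.42034128  302.80956403] [ 3.8388136   1.50652459 -0.8624333 ] 49.22713930215718
tab 3445 mean [ 1.8  0.1 20.1] p2 [ -4.4 -19.2   9.6] p98 [ 6.4 19.2 23.4]
shoulder 1077 mean [-16.9  -2.  -23.5] p2 [-22.7 -67.5 -43. ] p98 [-13.5  67.4 -18.2]
plane 2481 9365 [ 0.9   -0.003 -0.436] lean deg -25.9
```

View pics/w2.png

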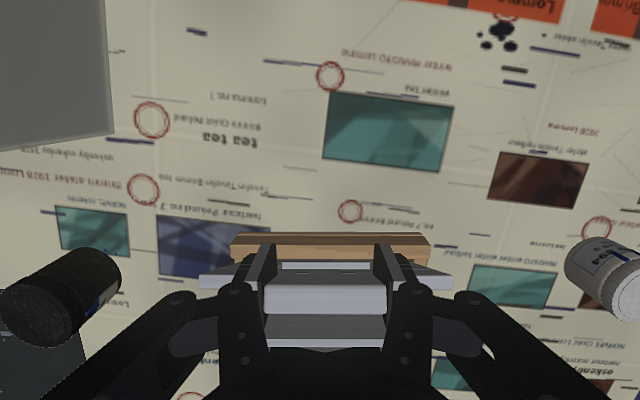

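{"fn": "carry_out", "kwargs": {"slide": [[0,0,-0.05],[0,0,-0.1],[0,0,-0.15],[-0.022,0.054,-0.152],[-0.044,0.108,-0.152],[-0.066,0.162,-0.152],[-0.088,0.216,-0.152],[-0.11,0.27,-0.152]], "roll": [0,0,0,0,0,6,12,17.8], "claw": [0.04,0.04,0.04,0.04,0.04,0.04,0.04,0.04]}}

```text
clock: 5.68
position: [527.0, -74.1, 453.2]
ee_rot: [0.121, 0.993, -0.001, -0.003]
contact_force: [1.6, -0.4, -1.9]
gripper_width: 49.0
grasp_force: 63.9
```

Run:
```python
from h import *
np.set_printoptions(precision=1,suppress=True)
T,s=pose(); print(s["position"],s["contact_force"],s["gripper_width"])
p=shot("wrist"); lean(p,T); print(np.array(p["T_tool_cam"]))
d=np.array([588,104,455])-T[:3,3]; print("tool delta",T[:3,:3].T@d, "yaw",np.degrees(np.arctan2(-T[0,1],T[1,1])))
```

```text
[527.  -74.1 453.2] [ 1.6 -0.4 -1.9] 48.99892536388669
tab 3454 mean [ 1.9 -0.1 20. ] p2 [ -4.3 -19.2   9.5] p98 [ 6.5 19.2 23.4]
shoulder 1089 mean [-16.7  -2.5 -23.3] p2 [-22.2 -67.4 -41.8] p98 [-13.4  67.2 -18.4]
plane 2554 7231 [ 0.9  0.  -0.4] lean deg -24.5
[[ 0.   1.   0.3 75.7]
 [ 1.  -0.  -0.   0.3]
 [-0.   0.3 -1.  29.6]
 [ 0.   0.   0.   1. ]]
tool delta [-16.5 187.5  -2.6] yaw -13.864307906480061
```

{"fn": "carry_out", "kwargs": {"slide": [[-0.004,0.05,-0.002],[-0.008,0.1,-0.002],[-0.014,0.15,-0.002],[-0.017,0.187,-0.002],[-0.017,0.187,-0.002],[-0.017,0.187,-0.002]], "roll": [0,0,0,0,0,0], "claw": [0.04,0.04,0.04,0.04,0.04,0.04]}}

```text
clock: 6.48
position: [588.0, 101.8, 455.2]
ee_rot: [0.119, 0.993, -0.001, -0.002]
contact_force: [-0.3, -0.5, -1.9]
gripper_width: 48.8
grasp_force: 64.4
```

Run:
```python
from h import *
np.set_printoptions(precision=1,suppress=True)
T,s=pose(); print(T)
p=shot("wrist"); save(p,"w3.png"); P=cloud(p).reshape(-1,3)
for t,z in dict(frame_slot=10,frame_guide=50,frame_keepers=146,stop_face=41).items():
    for d in place_of(p,t)[:2]: print(t,d,atz(p,d["at"],z),depth(p,d["at"]))
np.save("P.npy",P)
def box(n,lo,hi,c,r):
    q=P[(P[:,2]>lo)&(P[:,2]<hi)&(np.hypot(P[:,0]-c[0],P[:,1]-c[1])<r)]
    if len(q)>5: print(n,len(q),cv2.minAreaRect(q[:,:2].astype(np.float32)),q.mean(0))
c=(530,118)
box("keep",152,166,c,110); box("guide",46,54,c,115); box("stop",66,78,c,120);
```

```text
[[ -1.    0.2  -0.  588. ]
 [  0.2   1.   -0.  101.8]
 [  0.   -0.   -1.  455.2]
 [  0.    0.    0.    1. ]]
frame_slot {'at': [323.4, 116.4], 'conf': 0.67} [527.5 113.5  10. ] [527.4 113.5  11. ]
frame_guide {'at': [326.7, 101.7], 'conf': 0.86} [510.8 121.8  50. ] [510.8 121.8  50.3]
frame_guide {'at': [326.5, 292.6], 'conf': 0.63} [762.2  61.1  50. ] [583.9 103.4 320.3]
frame_keepers {'at': [327.7, 124.0], 'conf': 0.73} [530.5 117.7 146. ] [536.9 116.9  34.7]
keep 1434 ((528.947021484375, 116.85750579833984), (138.1664581298828, 49.82169723510742), 76.35211944580078) [522.2 119.7 157.2]
guide 920 ((530.1422729492188, 114.34325408935547), (200.13571166992188, 45.37697219848633), 76.32350158691406) [511.7 109.1  49.5]
stop 157 ((543.2081298828125, 130.706787109375), (162.3788299560547, 40.23429489135742), 86.72052001953125) [545.1 160.3  72.7]
```

View pics/w3.png

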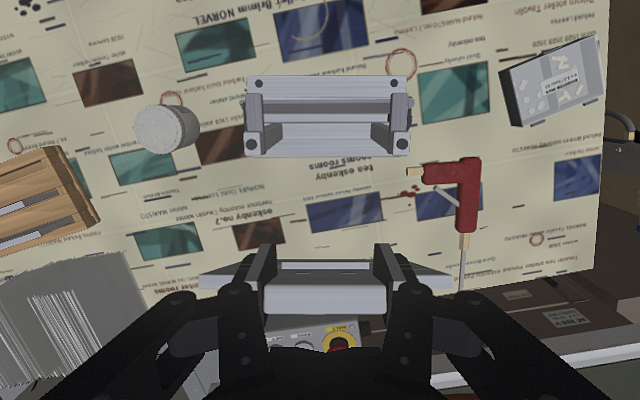

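```bash
cat >> h.py <<'E'
def fit(p,T):
    q=plate(p,T); best=None
    q=q[(abs(q[:,0])<70)&(q[:,2]>-100)&(q[:,2]<35)&(abs(q[:,1])<69)]
    tab=q[(abs(q[:,1])<18)&(q[:,2]>0)]; sh=q[(abs(q[:,1])>46)]
    for a in np.arange(-5,32,.5):
        r=np.radians(a); n=np.array([np.cos(r),-np.sin(r)]); t=np.array([np.sin(r),np.cos(r)])
        A=tab[:,[0,2]]; h=A@t; top=np.percentile(h,97); e=(A@n)[h>top-2]
        B=sh[:,[0,2]]; B=B[abs(B@n+0)<25]; g=B@t; m=abs(g-(top-45))<2.5
        sc=(abs(h-top)<1.0).sum()+(abs(g-(top-45))<1.0).sum()
        if best is None or sc>best[0]:
            f=(B@n)[m]; best=(sc,a,top,np.percentile(e,[3,97]).round(1),np.percentile(f,[3,97]).round(1) if len(f) else None,r)
    sc,a,top,e,f,r=best; c=e.mean(); b=top-155
    bot=np.array([c*np.cos(r)+b*np.sin(r), -c*np.sin(r)+b*np.cos(r)])
    lt=q[(abs(q[:,2]+22)<14)]; 
    w=T@np.r_[bot[0],0,154.7-bot[1],1]
    print("lean",a,"top",round(top,1),"tab across",e,"shoulder across",f,"bottom rel grip (front,up)",bot.round(1),"bottom world",w[:3].round(1),"lat",np.percentile(sh[:,1],[1,99]).round(1), sc)
    return a,bot
E
python3 - <<'E'
from h import *
T,s=pose(); p=shot("wrist"); fit(p,T)
# independent: top camera
t=shot("top"); P=cloud(t).reshape(-1,3); q=(P-T[:3,3])@T[:3,:3]; q[:,2]=154.7-q[:,2]
m=(abs(q[:,0])<60)&(abs(q[:,2]+22)<20)&(abs(q[:,1])<75)&(abs(q[:,1])>45); c=q[m]; print(len(c), c.mean(0) if len(c) else 0)
E
```

```text
lean 26.0 top 20.7 tab across [-12.9  -2.4] shoulder across [-9.8 -2.5] bottom rel grip (front,up) [ -65.7 -117.3] bottom world [652.   85.9 184.4] lat [-68.4  68.6] 1497
62 [-21.52894225 -61.50834347 -26.57889482]
```

```bash
cat >> h.py <<'E'
FO=np.array([529.8,117.0,10.]); FY=np.radians(-13.65)
FX=np.array([np.cos(FY),np.sin(FY),0]); FYv=np.array([-np.sin(FY),np.cos(FY),0])
def inframe(T):
    d=T[:3,3]-FO; return np.array([d@FX,d@FYv,T[2,3]])
def status():
    T,s=pose(); f=inframe(T); print("TCP frame x,y, z",f.round(1),"yaw err",np.degrees(np.arctan2(-T[0,1],T[1,1])-FY).round(2),"F frame",[round(float(np.dot(s["contact_force"],v)),1) for v in (FX,FYv,[0,0,1])],"M",np.round(s["wrist_torque"],2),"w",round(s["gripper_width"],1),s["clock"]); return T,s
E
python3 - <<'E'
from h import *
status()
E
```

```text
TCP frame x,y, z [ 60.5  -0.9 456.5] yaw err -0.04 F frame [-0.1, -0.1, -1.7] M [0.02 0.06 0.04] w 49.0 6.825
```

{"fn": "carry_out", "kwargs": {"slide": [[0.058,-0.001,0],[0.116,-0.003,0],[0.17,-0.004,0],[0.17,-0.004,0.03],[0.17,-0.004,0.07],[0.17,-0.004,0.11],[0.17,-0.004,0.118],[0.17,-0.004,0.118]], "roll": [0,0,0,0,0,0,0,0], "claw": [0.04,0.04,0.04,0.04,0.04,0.04,0.04,0.04]}}

```text
clock: 7.82
position: [422.9, 138.9, 339.0]
ee_rot: [0.119, 0.993, 0.0, 0.001]
contact_force: [0.3, 0.2, -2.3]
gripper_width: 49.4
grasp_force: 64.2
```

Run:
```python
from h import *
T,s=status(); p=shot("wrist"); fit(p,T)
```

```text
TCP frame x,y, z [-109.1   -3.9  339. ] yaw err 0.03 F frame [0.3, 0.2, -2.3] M [0.09 0.01 0.01] w 49.4 7.825
lean 18.0 top 21.8 tab across [-10.5  -0.1] shoulder across [-13.3  -6. ] bottom rel grip (front,up) [ -46.2 -125.1] bottom world [468.1 128.1  59.3] lat [-68.3  68.7] 1495
```

Run:
```python
from h import *
T,s=pose(); p=shot("wrist"); lean(p,T); save(p,"w4.png")
p2=shot("scene"); save(p2,"s2.png"); cv2.imwrite("pics/s2c.png",cv2.resize(cv2.imread("pics/s2.png")[150:330,180:420],None,fx=3,fy=3,interpolation=cv2.INTER_CUBIC))
```

```text
tab 3451 mean [ 1.9 -0.  20.1] p2 [ -4.4 -19.2  10.1] p98 [ 6.5 19.2 23.4]
shoulder 1078 mean [-16.7  -1.9 -23.2] p2 [-22.1 -67.3 -41.6] p98 [-13.4  67.3 -18.3]
plane 2522 7203 [ 0.905 -0.013 -0.425] lean deg -25.2
```

View pics/s2c.png

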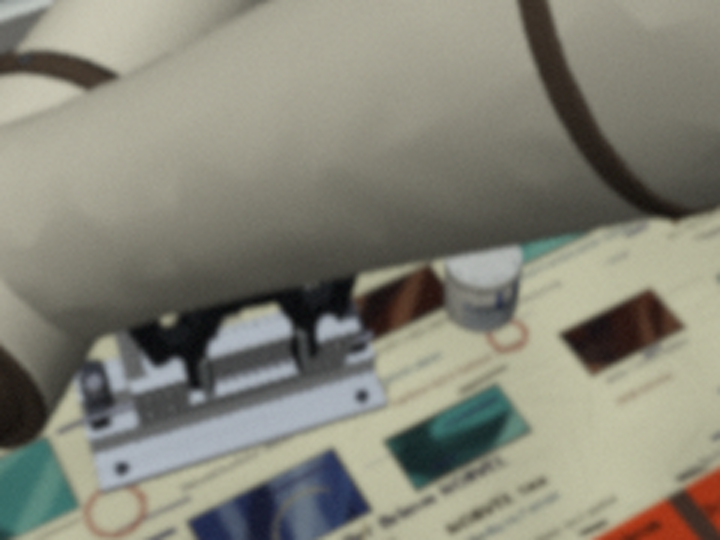

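{"fn": "carry_out", "kwargs": {"slide": [[-0.015,0,0.002],[-0.03,0,0.008],[-0.038,0,0.018],[-0.041,0,0.028],[-0.041,0,0.028]], "roll": [0,0,0,0,0], "claw": [0.04,0.04,0.04,0.04,0.04]}}

```text
clock: 8.6
position: [463.4, 129.2, 309.9]
ee_rot: [0.118, 0.993, -0.0, 0.001]
contact_force: [5.2, -2.0, -1.6]
gripper_width: 49.6
grasp_force: 64.4
```

Run:
```python
from h import *
T,s=status(); p=shot("wrist"); lean(p,T); fit(p,T)
```

```text
TCP frame x,y, z [-67.4  -3.8 309.9] yaw err 0.08 F frame [5.5, -0.7, -1.6] M [-0.56 -1.53  0.13] w 49.6 8.6
tab 3408 mean [ 2.   0.2 20.1] p2 [ -3.7 -19.1   9.2] p98 [ 6.5 19.2 23.5]
shoulder 1027 mean [-17.   -0.3 -22.7] p2 [-22.2 -67.4 -40.5] p98 [-13.6  67.4 -18.1]
plane 2326 10478 [ 0.9   -0.018 -0.435] lean deg -25.8
lean 24.5 top 21.0 tab across [-12.4  -1.8] shoulder across [-10.7  -3.4] bottom rel grip (front,up) [ -62. -119.] bottom world [524.3 114.6  36.3] lat [-68.   68.6] 1497
```

{"fn": "carry_out", "kwargs": {"slide": [[-0.003,0,0],[-0.004,0,0.004],[-0.004,0,0.008],[-0.004,0,0.008]], "roll": [0,0,0,0], "claw": [0.04,0.04,0.04,0.04]}}

```text
clock: 9.15
position: [466.0, 128.7, 307.1]
ee_rot: [0.118, 0.993, -0.0, 0.001]
contact_force: [-10.9, 1.7, 29.7]
gripper_width: 49.0
grasp_force: 67.7
```

Run:
```python
from h import *
T,s=status(); p=shot("wrist"); lean(p,T); fit(p,T)
```

```text
TCP frame x,y, z [-64.8  -3.7 307.1] yaw err 0.13 F frame [-11.0, -0.9, 29.7] M [-0.48  2.78 -0.16] w 49.0 9.15
tab 3459 mean [ 2.   0.  20.2] p2 [ -4.3 -19.2   9.8] p98 [ 6.5 19.2 23.6]
shoulder 1053 mean [-16.9  -2.  -23.2] p2 [-23.2 -67.3 -43.5] p98 [-13.4  67.3 -18.1]
plane 2294 11317 [ 0.931 -0.001 -0.364] lean deg -21.4
lean 22.0 top 21.4 tab across [-11.8  -1.2] shoulder across [-11.5  -4.4] bottom rel grip (front,up) [ -56.1 -121.4] bottom world [521.  115.5  31.1] lat [-68.1  68.6] 1477
```

Run:
```python
from h import *
p=shot("wrist"); save(p,"w5.png"); cv2.imwrite("pics/w5c.png",cv2.resize(cv2.imread("pics/w5.png")[190:400,160:480],None,fx=2.5,fy=2.5,interpolation=cv2.INTER_CUBIC))
```

```text
(no output)
```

View pics/w5c.png

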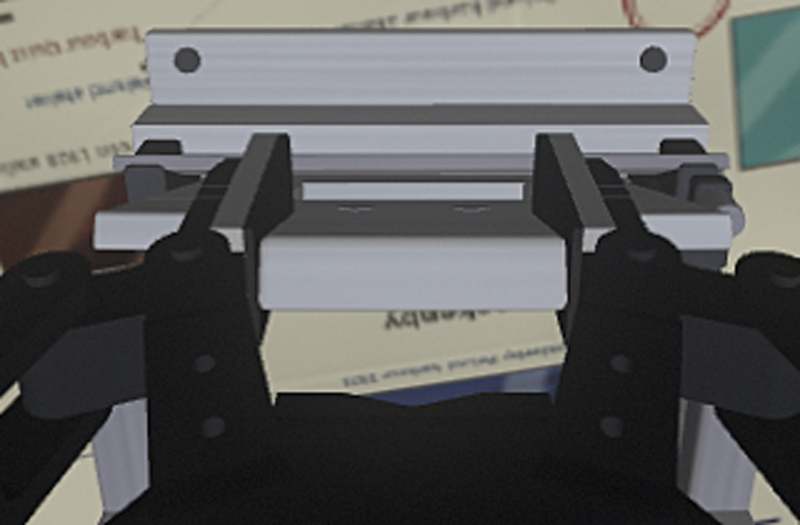

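The crop shows the plate leaning between the guide (top) and the posts (lower corners), with nothing touching the gripper. I'll read the depth profile through the window.

Run:
```python
from h import *
T,s=status(); p=shot("wrist"); P=cloud(p)
for c in (300,320,225):
    print("col",c)
    for r in range(222,296,2):
        d=P[r,c]-FO; print(r,round(d@FX,1),round(d@FYv,1),round(P[r,c,2],1),end=" | ")
    print()
```

```text
TCP frame x,y, z [-64.8  -3.8 307.1] yaw err 0.13 F frame [-11.2, -2.0, 30.3] M [-0.46  2.73 -0.13] w 49.2 9.25
col 300
222 -34.3 -26.4 10.9 | 224 -32.2 -26.4 10.6 | 226 -30.4 -26.4 11.2 | 228 -28.4 -26.5 11.2 | 230 -26.9 -26.4 12.5 | 232 -25.2 -26.4 13.3 | 234 -25.7 -25.9 18.9 | 236 -25.6 -25.6 23.1 | 238 -25.7 -25.3 27.7 | 240 -25.1 -25.0 30.7 | 242 -22.9 -25.1 30.1 | 244 -21.3 -25.1 30.7 | 246 -19.5 -25.1 31.1 | 248 -17.8 -25.1 31.6 | 250 -15.0 -25.3 29.8 | 252 -22.3 -23.8 47.9 | 254 -21.4 -23.7 49.7 | 256 -19.7 -23.7 50.0 | 258 -14.6 -24.3 44.0 | 260 -9.0 -24.9 37.2 | 262 -17.1 -23.4 55.3 | 264 -17.2 -23.1 58.9 | 266 -15.8 -23.1 59.6 | 268 -13.6 -23.2 58.9 | 270 -41.7 -18.7 109.6 | 272 -56.0 -16.3 135.9 | 274 -58.6 -15.8 142.1 | 276 -60.9 -15.3 147.8 | 278 -64.8 -14.6 155.9 | 280 -67.0 -14.2 161.0 | 282 -69.1 -13.8 165.8 | 284 -71.0 -13.4 170.3 | 286 -70.7 -13.3 171.1 | 288 -69.8 -13.3 171.2 | 290 -69.9 -13.2 172.8 | 292 -68.5 -13.3 172.1 | 294 -68.0 -13.3 172.7 | 
col 320
222 -34.8 -7.7 11.9 | 224 -32.2 -7.7 10.6 | 226 -30.3 -7.7 10.9 | 228 -28.2 -7.7 10.6 | 230 -26.0 -7.7 10.2 
[... 889 characters left out ...]
6 -25.0 -94.0 22.5 | 238 -25.6 -92.2 28.2 | 240 -24.8 -91.5 30.5 | 242 -23.1 -91.6 31.0 | 244 -21.0 -91.9 30.7 | 246 -20.0 -91.3 32.8 | 248 -20.2 -90.0 37.0 | 250 -20.0 -88.9 40.4 | 252 -21.7 -86.6 47.4 | 254 -21.3 -85.8 50.1 | 256 -19.8 -85.7 50.9 | 258 -18.0 -85.9 51.0 | 260 -16.7 -85.7 52.0 | 262 -15.0 -85.8 52.2 | 264 -13.3 -85.9 52.5 | 266 -10.2 -86.8 50.5 | 268 -36.5 -69.2 98.8 | 270 -40.9 -65.7 108.7 | 272 -45.7 -62.0 119.1 | 274 -49.7 -58.9 127.9 | 276 -50.3 -57.9 131.1 | 278 -49.7 -57.6 132.1 | 280 -48.4 -57.8 131.9 | 282 -47.9 -57.5 133.2 | 284 -46.5 -57.7 133.0 | 286 -76.7 -39.9 180.7 | 288 -76.5 -39.6 181.7 | 290 -76.2 -39.4 182.4 | 292 -76.3 -39.0 183.8 | 294 -76.5 -38.5 185.2 |
```

{"fn": "carry_out", "kwargs": {"slide": [[-0.004,0,-0.002],[-0.007,0,-0.003],[-0.0123,0,-0.0054],[-0.018,0,-0.0075],[-0.0232,0,-0.0095],[-0.0232,0,-0.0095]], "roll": [0,0,0,0,0,0], "claw": [0.04,0.04,0.04,0.04,0.04,0.04]}}

```text
clock: 10.05
position: [487.2, 122.2, 309.9]
ee_rot: [0.119, 0.993, -0.001, -0.004]
contact_force: [-4.5, 1.7, -1.0]
gripper_width: 49.3
grasp_force: 64.9
```

```bash
cat >> h.py <<'E'
def prof(p,T,cols=(300,310,320,330,340)):
    P=cloud(p); d=P[:,list(cols)]-FO; x=d@FX; z=P[:,list(cols),2]; 
    m=(z>60)&(z<160)&(x<20)&(x>-75); print("front-face samples (x,z):",[(round(float(a),1),round(float(b),1)) for a,b in list(zip(x[m],z[m]))[::3]])
    tt=cloud(p).reshape(-1,3)-FO; q=np.c_[tt@FX,tt@FYv,tt[:,2]+10]; t=inframe(T)
    m=(abs(q[:,0]-t[0])<45)&(abs(q[:,1]-t[1])<18)&(q[:,2]>t[2]-154.7+12)&(q[:,2]<t[2]-125); a=q[m]
    top=np.percentile(a[:,2],98); print("tab top z",top.round(1),"x at top",np.percentile(a[a[:,2]>top-3][:,0],[3,97]).round(1))
    m=(abs(q[:,0]-t[0])<45)&(abs(q[:,1]-t[1])>46)&(abs(q[:,1]-t[1])<68)&(q[:,2]>110)&(q[:,2]<t[2]-154.7-8); b=q[m]
    if len(b)>20: top=np.percentile(b[:,2],97); c=b[b[:,2]>top-3]; print("shoulder top z",top.round(1),"x",np.percentile(c[:,0],[3,97]).round(1),len(c),"y",np.percentile(b[:,1],[1,99]).round(1))
E
python3 - <<'E'
from h import *
T,s=status(); p=shot("wrist"); lean(p,T); fit(p,T); prof(p,T)
E
```

```text
TCP frame x,y, z [-42.6  -5.  309.9] yaw err -0.07 F frame [-4.7, 0.6, -1.0] M [0.76 1.95 0.06] w 49.3 10.05
tab 3591 mean [ 1.5  0.  19.7] p2 [ -4.6 -19.1   9.1] p98 [ 5.8 19.2 23.2]
shoulder 1512 mean [-12.7   0.4 -25.5] p2 [-16.8 -67.1 -42.9] p98 [ -9.3  67.2 -20. ]
plane 4503 15420 [ 0.945 -0.003 -0.327] lean deg -19.1
lean 16.0 top 21.7 tab across [-10.5  -0. ] shoulder across [-10.3  -2.6] bottom rel grip (front,up) [ -41.8 -126.7] bottom world [525.7 111.8  28.3] lat [-67.8  68.5] 1644
front-face samples (x,z): [(-26.5, 105.0), (-27.1, 107.6), (-26.9, 107.2), (-28.0, 110.6), (-29.1, 113.9), (-28.6, 112.8), (-30.2, 117.1), (-30.0, 116.8), (-30.9, 119.7), (-31.5, 122.0), (-31.6, 122.2), (-32.5, 125.1), (-32.6, 125.2), (-38.0, 135.9), (-39.1, 139.1), (-38.3, 137.6), (-39.5, 140.7), (-39.2, 140.2), (-40.2, 143.0), (-40.9, 145.2), (-40.6, 144.7), (-40.7, 145.9), (-41.2, 146.7), (-41.6, 148.4), (-42.6, 151.0), (-42.6, 150.9), (-43.0, 152.7), (-43.6, 153.7), (-43.8, 154.9), (-43.7, 155.5), (-44.4, 156.7), (-44.5, 157.9), (-44.5, 157.7), (-45.3, 159.9)]
tab top z 178.4 x at top [-48.4 -38.8]
shoulder top z 135.0 x [-34.4 -26.9] 944 y [-72.4  62.6]
```

{"fn": "carry_out", "kwargs": {"slide": [[-0.0055,0,-0.0005],[-0.0112,0,-0.001],[-0.017,0,-0.0015],[-0.0226,0,-0.002],[-0.0275,0,-0.002],[-0.0275,0,-0.002]], "roll": [0,0,0,0,0,0], "claw": [0.04,0.04,0.04,0.04,0.04,0.04]}}

```text
clock: 10.85
position: [514.6, 115.6, 312.6]
ee_rot: [0.119, 0.993, -0.001, -0.002]
contact_force: [-4.9, -0.2, -0.2]
gripper_width: 49.6
grasp_force: 64.5
```

Run:
```python
from h import *
T,s=status(); p=shot("wrist"); lean(p,T); fit(p,T); prof(p,T)
```

```text
TCP frame x,y, z [-14.4  -4.9 312.6] yaw err -0.03 F frame [-4.7, -1.3, -0.2] M [0.02 2.   0.06] w 49.6 10.85
tab 3964 mean [ 0.6  0.1 18.9] p2 [ -6.9 -19.1   8.9] p98 [ 4.5 19.2 22.5]
shoulder 2365 mean [ -8.4  19.5 -28.9] p2 [-25.1 -60.9 -44.2] p98 [ 9.8 66.9 -8.6]
plane 9958 21447 [ 0.993 -0.002 -0.115] lean deg -6.6
lean 4.0 top 22.1 tab across [-8.4  2.6] shoulder across [-19.2  -0.1] bottom rel grip (front,up) [ -12.2 -132.3] bottom world [525.1 112.2  25.5] lat [-66.9  68.6] 1730
front-face samples (x,z): [(-10.6, 105.5), (-10.3, 104.7), (-10.5, 106.8), (-11.4, 108.7), (-11.0, 109.3), (-11.0, 111.0), (-11.0, 110.8), (-11.1, 112.6), (-11.1, 112.5), (-10.5, 112.7), (-11.6, 116.5), (-11.9, 117.1), (-11.6, 117.9), (-11.5, 117.6), (-11.8, 119.5), (-11.7, 120.7), (-12.0, 121.4), (-11.9, 122.4), (-12.1, 122.8), (-12.7, 125.4), (-12.6, 126.4), (-11.8, 124.8), (-12.6, 127.8), (-12.6, 127.7), (-13.1, 129.8), (-12.7, 130.4), (-12.9, 130.7), (-15.5, 137.1), (-15.2, 136.4), (-15.2, 137.6), (-16.4, 141.1), (-16.5, 141.2), (-15.9, 141.1), (-15.7, 140.8), (-16.0, 142.5), (-16.4, 144.3), (-16.1, 143.6), (-16.1, 144.7), (-16.6, 145.6), (-16.5, 146.6), (-16.1, 146.9), (-16.8, 148.0), (-16.7, 149.0), (-16.4, 148.3), (-16.5, 149.5), (-17.0, 151.4), (-16.8, 151.1), (-16.3, 151.2), (-16.9, 152.2), (-17.3, 153.8), (-17.0, 154.3), (-17.3, 154.7), (-17.2, 155.7), (-17.3, 155.7), (-17.9, 157.7), (-17.1, 157.3), (-16.9, 156.9), (-18.0, 159.7), (-17.4, 158.6)]
tab top z 180.4 x at top [-19.1  -8.1]
shoulder top z 149.1 x [-26.2   0.1] 107 y [-70.   62.5]
```

{"fn": "carry_out", "kwargs": {"slide": [[-0.006,0,0],[-0.012,0,0],[-0.0145,0,0.001],[-0.0145,0,0.005],[-0.0145,0,0.009],[-0.0145,0,0.012],[-0.0145,0,0.012]], "roll": [0,0,0,0,0,0,0], "claw": [0.04,0.04,0.04,0.04,0.04,0.04,0.04]}}

```text
clock: 11.78
position: [528.1, 112.7, 301.1]
ee_rot: [0.119, 0.993, -0.001, -0.002]
contact_force: [-10.2, 2.1, 2.3]
gripper_width: 49.0
grasp_force: 64.5
```

Run:
```python
from h import *
T,s=status(); p=shot("wrist"); lean(p,T); prof(p,T)
```

```text
TCP frame x,y, z [ -0.7  -4.6 301.1] yaw err -0.07 F frame [-10.4, -0.4, 2.3] M [ 0.73  3.27 -0.14] w 49.0 11.775
tab 4022 mean [ 0.4  0.  18.5] p2 [ -7.3 -19.2   8.8] p98 [ 4.1 19.2 22.2]
shoulder 3354 mean [ -4.2  11.  -26.2] p2 [-21.6 -63.3 -43.8] p98 [ 2.2 67.  -9.6]
plane 11563 29356 [ 1.    -0.006 -0.022] lean deg -1.2
front-face samples (x,z): [(-3.6, 95.0), (-3.2, 94.1), (-3.5, 96.5), (-3.4, 96.2), (-2.9, 96.5), (-3.0, 98.5), (-3.1, 98.7), (-2.7, 99.3), (-3.3, 100.6), (-3.4, 102.4), (-3.1, 103.2), (-3.4, 103.9), (-2.9, 104.2), (-3.1, 104.7), (-2.6, 104.9), (-3.1, 107.5), (-3.2, 107.8), (-3.5, 109.9), (-3.2, 109.2), (-3.0, 110.1), (-3.3, 112.1), (-3.6, 112.8), (-2.7, 112.3), (-2.9, 112.6), (-3.3, 114.7), (-2.7, 115.0), (-2.5, 114.4), (-3.6, 117.9), (-3.3, 117.3), (-3.7, 119.5), (-3.4, 120.1), (-3.3, 119.9), (-5.2, 125.0), (-5.5, 125.6), (-5.0, 125.9), (-5.0, 127.1), (-5.3, 127.7), (-5.1, 128.4), (-5.1, 128.4), (-5.4, 130.0), (-5.1, 130.6), (-5.3, 130.9), (-5.2, 132.0), (-5.0, 131.5), (-5.3, 133.3), (-5.1, 133.9), (-5.2, 134.0), (-5.4, 135.5), (-5.2, 135.1), (-5.2, 136.2), (-5.3, 137.4), (-4.9, 136.7), (-5.1, 138.2), (-4.9, 137.6), (-4.8, 138.6), (-5.0, 139.8), (-4.7, 139.4), (-5.1, 141.0), (-4.7, 140.4), (-5.1, 142.1), (-4.3, 141.5), (-4.9, 142.6), (-5.6, 144.9), (-5.4, 144.4), (-4.9, 144.6), (-4.4, 144.6), (-5.3, 146.2), (-4.7, 146.1), (-5.1, 146.7), (-4.5, 146.6), (-4.7, 147.9), (-5.2, 148.7), (-4.7, 148.7), (-5.3, 149.7), (-5.2, 150.5), (-4.8, 150.6), (-4.8, 150.6), (-5.3, 152.3), (-5.4, 152.5), (-4.7, 152.2), (-5.3, 153.9), (-4.7, 153.0), (-4.8, 153.9), (-5.7, 155.4), (-4.1, 153.7), (-5.4, 156.6), (-4.8, 155.6), (-4.6, 156.0), (-4.7, 156.1), (-4.7, 156.9), (-4.5, 157.5), (-5.3, 158.8), (-4.6, 158.4), (-5.0, 159.0), (-5.1, 160.0)]
tab top z 168.6 x at top [-4.9  6. ]
shoulder top z 136.5 x [ 4.3 16.4] 239 y [-67.7  62.9]
```

{"fn": "carry_out", "kwargs": {"slide": [[0.0015,0,0.001],[0.0015,0,0.002],[0.0015,0,0.003],[0.0015,0,0.004],[0.0015,0,0.004]], "roll": [0,0,0,0,0], "claw": [0.04,0.04,0.04,0.04,0.04]}}

```text
clock: 12.45
position: [527.4, 113.1, 299.7]
ee_rot: [0.119, 0.993, -0.0, -0.001]
contact_force: [-12.4, 1.2, 13.8]
gripper_width: 49.5
grasp_force: 65.3
```

Run:
```python
from h import *
T,s=status(); p=shot("wrist"); lean(p,T); prof(p,T,(320,))
```

```text
TCP frame x,y, z [ -1.4  -4.4 299.7] yaw err -0.04 F frame [-12.3, -1.8, 13.8] M [ 0.31  3.67 -0.3 ] w 49.5 12.45
tab 4049 mean [ 0.4 -0.  18.5] p2 [ -7.3 -19.2   8.7] p98 [ 4.1 19.2 22.3]
shoulder 3460 mean [ -4.2   9.5 -26.2] p2 [-21.3 -64.  -43.9] p98 [ 2.1 67.1 -9.5]
plane 11440 29560 [ 1.    -0.005 -0.024] lean deg -1.4
front-face samples (x,z): [(-3.3, 93.0), (-3.1, 97.4), (-3.5, 102.7), (-3.2, 106.4), (-3.2, 111.8), (-3.2, 115.8), (-4.7, 122.6), (-4.9, 126.4), (-5.3, 130.6), (-4.9, 133.0), (-4.9, 136.0), (-4.8, 139.9), (-5.0, 143.0), (-4.9, 145.6), (-5.5, 149.3), (-5.3, 151.4), (-5.4, 154.1), (-5.0, 155.7), (-4.9, 158.0)]
tab top z 167.3 x at top [-5.2  5.8]
shoulder top z 135.2 x [ 4.5 15.9] 244 y [-67.9  63.2]
```

{"fn": "carry_out", "kwargs": {"slide": [[0.0015,0,0],[0.003,0,0],[0.003,0,0.001],[0.003,0,0.002],[0.003,0,0.002]], "roll": [0,0,0,0,0], "claw": [0.04,0.04,0.04,0.04,0.04]}}

```text
clock: 13.12
position: [526.3, 113.2, 299.5]
ee_rot: [0.119, 0.993, -0.0, 0.002]
contact_force: [-6.4, -4.8, 17.9]
gripper_width: 49.2
grasp_force: 65.8
```

Run:
```python
from h import *
T,s=status(); p=shot("wrist"); lean(p,T); prof(p,T,(320,))
t=shot("wrist")
for d in place_of(t,"stop_face")[:2]: q=atz(t,d["at"],41)-FO; print(d,q@FX,q@FYv)
```

```text
TCP frame x,y, z [ -2.5  -4.5 299.5] yaw err 0.0 F frame [-5.1, -6.2, 17.9] M [-1.31  2.43 -0.36] w 49.2 13.125
tab 4106 mean [ 0.2  0.  18.5] p2 [ -7.7 -19.2   8.6] p98 [ 4.  19.2 22.3]
shoulder 3497 mean [ -4.2   9.2 -26.2] p2 [-21.3 -64.  -43.8] p98 [ 2.3 66.9 -9.4]
plane 11458 29631 [ 1.    -0.004 -0.011] lean deg -0.6
front-face samples (x,z): [(-3.5, 93.7), (-3.2, 97.6), (-3.4, 102.6), (-3.5, 107.0), (-2.8, 109.6), (-3.5, 115.0), (-3.5, 118.6), (-5.3, 125.7), (-5.1, 128.7), (-5.2, 132.1), (-4.8, 134.6), (-5.3, 138.4), (-5.1, 140.9), (-5.0, 143.5), (-5.2, 146.5), (-5.0, 148.7), (-5.4, 152.0), (-5.4, 154.4), (-5.3, 156.5), (-5.2, 158.6)]
tab top z 167.2 x at top [-5.4  6. ]
shoulder top z 135.2 x [ 4.5 15.8] 249 y [-68.  63.]
{'at': [430.6, 202.8], 'conf': 0.81} -2.556998483179722 79.43491341622254
```

{"fn": "carry_out", "kwargs": {"slide": [[0,0,-0.0025],[0,0.0015,-0.0025],[0,0.003,-0.0025],[0,0.0045,-0.0025],[0,0.006,-0.0025],[0,0.007,-0.0025],[0,0.007,-0.0025]], "roll": [0,0,0,0,0,0,0], "claw": [0.04,0.04,0.04,0.04,0.04,0.04,0.04]}}

```text
clock: 14.15
position: [527.6, 119.6, 299.8]
ee_rot: [0.118, 0.993, -0.001, 0.001]
contact_force: [-3.3, -8.0, 8.4]
gripper_width: 49.0
grasp_force: 64.9
```

Run:
```python
from h import *
T,s=status(); p=shot("wrist"); prof(p,T,(320,))
for d in place_of(p,"stop_face")[:1]: q=atz(p,d["at"],41)-FO; print(d,q@FX,q@FYv)
```

```text
TCP frame x,y, z [ -2.8   2.  299.8] yaw err 0.06 F frame [-1.3, -8.6, 8.4] M [-2.36  1.18 -0.07] w 49.0 14.15
front-face samples (x,z): [(-4.0, 93.3), (-3.8, 97.5), (-3.6, 101.5), (-4.1, 106.8), (-3.3, 109.2), (-4.0, 114.6), (-3.8, 117.9), (-6.0, 126.0), (-6.2, 129.8), (-6.0, 132.5), (-5.9, 135.6), (-6.1, 138.9), (-6.6, 142.5), (-5.9, 144.1), (-6.8, 148.3), (-6.5, 150.4), (-5.4, 151.1), (-6.1, 154.6), (-5.5, 156.1), (-5.6, 158.4)]
tab top z 167.4 x at top [-6.1  5. ]
shoulder top z 135.0 x [ 4.5 16. ] 245 y [-65.5  66.7]
{'at': [423.6, 204.0], 'conf': 0.8} -2.6205857112704622 79.81525472826179
```

{"fn": "carry_out", "kwargs": {"slide": [[0,0,-0.0005],[0,0.0005,-0.001],[0,0.001,-0.001],[0,0.0015,-0.001],[0,0.0015,-0.001]], "roll": [0,0,0,0,0], "claw": [0.04,0.04,0.04,0.04,0.04]}}

```text
clock: 14.88
position: [527.6, 122.4, 299.6]
ee_rot: [0.118, 0.993, 0.0, 0.001]
contact_force: [1.0, -3.7, 3.8]
gripper_width: 49.2
grasp_force: 64.3
```

Run:
```python
from h import *
status()
```

```text
TCP frame x,y, z [ -3.4   4.7 299.6] yaw err 0.05 F frame [1.9, -3.3, 3.8] M [-1.08 -0.08 -0.01] w 49.2 14.875
```

Moved freely with less force: only friction so far. Continue.

{"fn": "carry_out", "kwargs": {"slide": [[0,0.0005,0],[0,0.001,0],[0,0.0015,0],[0,0.002,0],[0,0.002,0]], "roll": [0,0,0,0,0], "claw": [0.04,0.04,0.04,0.04,0.04]}}

```text
clock: 15.5
position: [527.7, 123.9, 299.7]
ee_rot: [0.119, 0.993, -0.0, 0.0]
contact_force: [-0.1, -5.2, 5.7]
gripper_width: 49.2
grasp_force: 64.5
```

Run:
```python
from h import *
status()
```

```text
TCP frame x,y, z [ -3.6   6.3 299.7] yaw err 0.03 F frame [1.1, -5.1, 5.7] M [-1.64 -0.04 -0.03] w 49.2 15.5
```

{"fn": "carry_out", "kwargs": {"slide": [[0,0.0005,-0.0003],[0,0.001,-0.0005],[0,0.0015,-0.0005],[0,0.002,-0.0005],[0,0.002,-0.0005]], "roll": [0,0,0,0,0], "claw": [0.04,0.04,0.04,0.04,0.04]}}

```text
clock: 16.12
position: [528.0, 126.0, 299.7]
ee_rot: [0.119, 0.993, -0.0, -0.0]
contact_force: [-0.1, -3.6, 5.1]
gripper_width: 49.2
grasp_force: 64.3
```

Run:
```python
from h import *
T,s=status(); p=shot("wrist"); save(p,"w6.png"); prof(p,T,(320,))
cv2.imwrite("pics/w6c.png",cv2.resize(cv2.imread("pics/w6.png")[150:300,340:500],None,fx=4,fy=4,interpolation=cv2.INTER_CUBIC))
```

```text
TCP frame x,y, z [ -3.9   8.3 299.7] yaw err 0.02 F frame [0.8, -3.5, 5.1] M [-1.36  0.08 -0.06] w 49.2 16.125
front-face samples (x,z): [(-5.1, 93.4), (-5.1, 98.1), (-5.0, 102.2), (-5.1, 106.8), (-5.7, 112.0), (-5.5, 116.7), (-7.3, 124.1), (-7.5, 128.0), (-7.1, 130.4), (-6.9, 133.3), (-7.6, 137.7), (-7.1, 139.7), (-8.3, 144.6), (-8.2, 147.2), (-7.1, 147.9), (-7.3, 150.7), (-7.3, 153.2), (-7.3, 155.6), (-6.8, 157.0)]
tab top z 167.2 x at top [-7.5  3.5]
shoulder top z 135.0 x [ 4.4 15.7] 178 y [-59.3  66.2]
```

View pics/w6c.png

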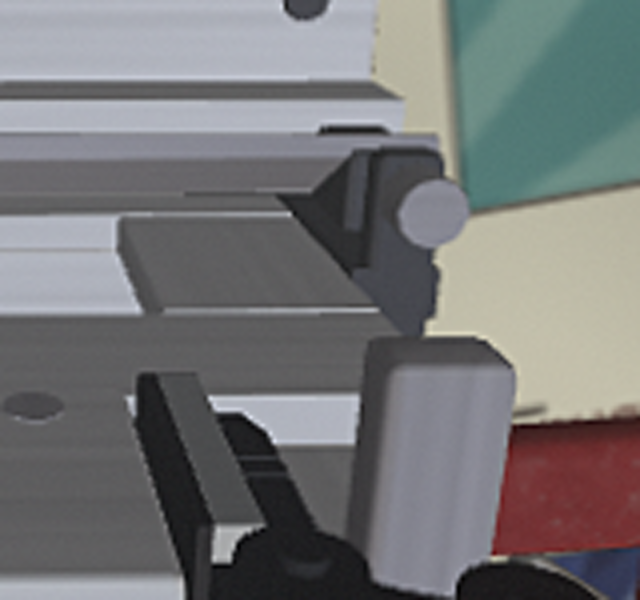

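{"fn": "carry_out", "kwargs": {"slide": [[0,0.0004,0],[0,0.0008,0],[0,0.0012,0],[0,0.0016,0],[0,0.0016,0]], "roll": [0,0,0,0,0], "claw": [0.04,0.04,0.04,0.04,0.04]}}

```text
clock: 16.8
position: [528.3, 127.2, 299.7]
ee_rot: [0.119, 0.993, -0.0, -0.0]
contact_force: [-0.7, -5.7, 5.1]
gripper_width: 49.1
grasp_force: 64.5
```

Run:
```python
from h import *
status()
```

```text
TCP frame x,y, z [ -3.9   9.5 299.7] yaw err 0.01 F frame [0.7, -5.6, 5.1] M [-1.8   0.28 -0.04] w 49.1 16.8
```

{"fn": "carry_out", "kwargs": {"slide": [[0,0.0004,0],[0,0.0008,0],[0,0.0012,0],[0,0.0012,0]], "roll": [0,0,0,0], "claw": [0.04,0.04,0.04,0.04]}}

```text
clock: 17.3
position: [528.4, 127.6, 299.8]
ee_rot: [0.119, 0.993, -0.001, -0.001]
contact_force: [-1.1, -8.9, 6.0]
gripper_width: 49.0
grasp_force: 64.6
```

Run:
```python
from h import *
status()
```

```text
TCP frame x,y, z [ -3.9  10.  299.8] yaw err -0.01 F frame [1.0, -8.9, 6.0] M [-2.61  0.18 -0.11] w 49.0 17.3
```

{"fn": "carry_out", "kwargs": {"slide": [[0,0.0004,0],[0,0.0008,0],[0,0.0012,0],[0,0.0012,0]], "roll": [0,0,0,0], "claw": [0.04,0.04,0.04,0.04]}}

```text
clock: 17.8
position: [528.6, 128.1, 299.9]
ee_rot: [0.119, 0.993, -0.002, -0.001]
contact_force: [-0.7, -12.0, 7.6]
gripper_width: 49.1
grasp_force: 64.7
```

Run:
```python
from h import *
T,s=status(); p=shot("wrist"); P=cloud(p).reshape(-1,3)-FO; q=np.c_[P@FX,P@FYv,P[:,2]+10]
lean(p,T)
a=q[(q[:,2]>60)&(q[:,2]<70)&(abs(q[:,0])<12)&(q[:,1]>55)&(q[:,1]<110)]; print(len(a),np.percentile(a[:,1],[2,10,50,90,98]) if len(a) else 0)
a=q[(q[:,2]>69)&(q[:,2]<76)&(abs(q[:,0])<12)&(q[:,1]>60)&(q[:,1]<110)]; print(len(a),np.percentile(a[:,1],[2,10,50,90,98]) if len(a) else 0)
a=q[(q[:,2]>110)&(q[:,2]<124)&(abs(q[:,0])<12)&(q[:,1]>60)&(q[:,1]<110)]; print(len(a),np.percentile(a[:,1],[2,50,98]) if len(a) else 0)
```

```text
TCP frame x,y, z [ -3.8  10.5 299.9] yaw err -0.02 F frame [2.1, -11.8, 7.6] M [-3.45  0.29 -0.12] w 49.1 17.8
tab 4040 mean [ 0.3  0.  18.5] p2 [ -7.4 -19.2   8.6] p98 [ 4.  19.1 22.3]
shoulder 2765 mean [ -5.8 -26.4 -27.4] p2 [-25.6 -67.4 -44.2] p98 [  1.7  57.7 -10. ]
plane 10344 26901 [ 0.999 -0.016 -0.035] lean deg -2.0
205 [55.3411359  57.64145694 70.01542017 81.86762087 82.77192211]
476 [61.76387214 70.00430099 86.74454936 92.89050805 94.38949006]
283 [60.11879829 62.77379595 67.08256735]
```

{"fn": "carry_out", "kwargs": {"slide": [[0,-0.0008,-0.0005],[0,-0.0012,-0.0008],[0,-0.0012,-0.0008],[0,-0.0012,-0.0008],[0,-0.0012,-0.0008],[0,-0.0012,-0.0008]], "roll": [0,0,0,0,0,0], "claw": [0.04,0.04,0.04,0.051,0.053,0.0545]}}

```text
clock: 18.6
position: [528.7, 129.2, 300.0]
ee_rot: [0.119, 0.993, 0.001, -0.0]
contact_force: [-0.3, -0.3, -0.3]
gripper_width: 54.8
grasp_force: 0.6
```

Run:
```python
from h import *
T,s=status(); print(s["grasp_force"]); p=shot("wrist"); lean(p,T); prof(p,T,(320,))
```

```text
TCP frame x,y, z [ -4.   11.6 300. ] yaw err 0.01 F frame [-0.2, -0.3, -0.3] M [-0.33  0.07 -0.01] w 54.8 18.6
0.6474164128303528
tab 4059 mean [ 0.2 -0.  18.5] p2 [ -7.7 -19.1   8.8] p98 [ 3.9 19.2 22.2]
shoulder 2315 mean [ -5.6 -37.2 -28.3] p2 [-25.9 -67.8 -44.1] p98 [  1.7  55.3 -10.6]
plane 11000 26618 [ 1.    -0.003 -0.025] lean deg -1.4
front-face samples (x,z): [(-5.3, 92.3), (-4.8, 95.8), (-5.8, 102.8), (-5.7, 106.7), (-5.5, 110.4), (-5.5, 114.4), (-5.7, 118.7), (-7.7, 126.2), (-7.6, 130.5), (-7.3, 133.1), (-7.7, 137.0), (-6.4, 137.7), (-8.0, 143.3), (-7.3, 144.9), (-7.3, 147.6), (-7.4, 150.3), (-7.7, 153.2), (-7.3, 155.0), (-7.7, 158.0), (-7.4, 159.7)]
tab top z 167.5 x at top [-7.5  3.8]
shoulder top z 134.4 x [ 5.4 16.9] 106 y [-56.2  65.2]
```

{"fn": "carry_out", "kwargs": {"slide": [[0,-0.001,0],[0,-0.001,0],[0,-0.001,-0.006],[0,-0.001,-0.015],[0,-0.001,-0.03],[0,-0.001,-0.06],[0,-0.001,-0.12],[0,-0.001,-0.16]], "roll": [0,0,0,0,0,0,0,0], "claw": [0.0545,0.0545,0.0545,0.0545,0.0545,0.0545,0.0545,0.0545]}}

```text
clock: 19.65
position: [528.3, 127.6, 464.8]
ee_rot: [0.119, 0.993, 0.001, 0.002]
contact_force: [-0.1, -0.3, -0.5]
gripper_width: 54.4
grasp_force: 0.0
```

Run:
```python
from h import *
T,s=status(); p=shot("wrist"); save(p,"w7.png"); P=cloud(p).reshape(-1,3)-FO; q=np.c_[P@FX,P@FYv,P[:,2]+10]
for n,lo,hi,xr,y0,y1 in (("tab",158,175,25,-25,45),("shoulder",110,128,12,-75,90),("keepers",150,162,35,-80,80),("stop",66,80,12,60,110)):
    a=q[(q[:,2]>lo)&(q[:,2]<hi)&(abs(q[:,0])<xr)&(q[:,1]>y0)&(q[:,1]<y1)]
    print(n,len(a),np.percentile(a,[2,50,98],axis=0).round(1).tolist() if len(a) else 0)
for t,z in dict(template_mid=87.5,template_tab=142.5,stop_face=41).items():
    for d in place_of(p,t)[:1]: w=atz(p,d["at"],z)-FO; print(t,d,w@FX,w@FYv)
```

```text
TCP frame x,y, z [ -3.9   9.9 464.8] yaw err 0.03 F frame [-0.0, -0.3, -0.5] M [ 0.01 -0.03  0.05] w 54.4 19.65
tab 751 [[-7.5, -14.3, 159.8], [-2.9, 8.6, 165.8], [3.7, 32.5, 167.3]]
shoulder 803 [[-7.5, -60.0, 110.2], [-2.8, -21.1, 120.8], [9.1, 77.0, 126.9]]
keepers 1358 [[-26.2, -68.7, 150.8], [-7.6, 2.0, 156.9], [17.5, 67.3, 160.8]]
stop 127 [[-11.6, 61.2, 66.5], [-4.2, 89.6, 73.0], [6.8, 94.9, 78.7]]
template_mid {'at': [321.5, 170.9], 'conf': 0.69} -3.8868279503297853 7.631613756699242
template_tab {'at': [324.2, 185.9], 'conf': 0.78} -0.7549669078319602 10.684071665879257
stop_face {'at': [375.8, 162.9], 'conf': 0.78} -4.448732172235967 78.0400995628754
```

View pics/w7.png

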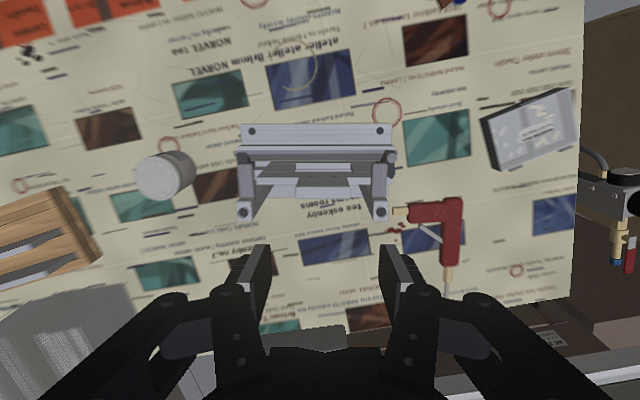

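```bash
python3 -c "
from bench import *
print(job_done())"
```

```text
the job is handed in; nothing more can be done
None
```

The register template is in the checking frame, upright under the keepers and down on the slot floor, with its left edge against the stop block. Contact was judged from the tool force (peak about 12 N including friction) because the stop's own force could not be read. The job was handed in at about 20 s with the gripper clear; no verdict came back.

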